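# Set the preset on the label dispenser

### The job

Set the thumbwheels on the label dispenser to 4-7-2, read from left to right, turning each wheel that needs it by pressing it in and rolling it under a fingertip until the digit clicks square into its window; press firmly enough to free the wheel, but never with more than about 15 N. Only when all three digits are right, press the load key fully down and let it come up again. Leave the things around the dispenser where they are.

Things in the scene. Friction and masses are not known exactly. Their poses are not given: they have to be found in the camera images.
- label_dispenser: grey bench label dispenser, 245 x 240 mm, fixed to the table; origin under its middle at table height; +x points to its rear (label roll, up to 109 mm high, and motor cover), -x to its front (robot side), z up. Its front block, x -110 to 10 mm, has a level deck 74 mm high with the thumbwheel bank on the left and the load key on the right
- crown_left (a point): nominal crown (topmost point) of the left wheel, 11 mm above the deck; axes as the dispenser's. The three black switch modules stand side by side along y, 32 mm apart; in each a grey knurled wheel, 52 mm in diameter, 12 mm wide, axle along y, stands out of a slot 9 mm proud of the module's face. The numeral, white on black, shows in a window 15.5 mm left (+y) of the crown
- crown_middle (a point): nominal crown of the middle wheel, as the left one's. Each module is snapped in by itself on a soft gasket, so it and its wheel really sit up to 3 mm higher or lower than these nominal points, each differently and fixed: the true height must be felt. Beside a wheel the module's face, 9 mm lower, is free for 20 mm to either side before the next wheel begins
- crown_right (a point): nominal crown of the right wheel, as the left one's. A detent roller above locks each sprung wheel: pressed straight down it starts to yield at about 3 N, sinks 1 mm for each 1.5 N more, turns freely from about 7 N and stops hard at about 10 N (4 to 4.5 mm down). Pressed in, it rolls with the fingertip without slipping, 16.3 mm a digit; at 5 N or less it stays locked or springs back
- wheel_left (a joint): left digit wheel (first digit); angle in rad: digit n stands in the window at n x 0.6283 (36 degrees a digit, 0 to 5.655), with end stops at 0 and 9: it does not run on from 9 to 0. The value grows when the crown is pushed away from the robot side (towards the dispenser's +x) and falls when it is drawn back (-x)
- wheel_middle (a joint): middle digit wheel (second digit), values and directions as for the left one. Let go within about a third of a digit of a whole digit, a pressed wheel springs up and centres itself there; about half-way between two digits it can hang (some wheels start so). A wheel may also start at its right digit
- wheel_right (a joint): right digit wheel (third digit), values and directions as for the left one
- load_key (a joint): load key: travel in m, 0 up, 0.006 fully down; a spring lifts it, fully down takes about 5 N
- load_key_top (a point): centre of the top of the load key, a round grey push button 22 mm across in a black collar 38 mm across, on the right of the deck, in one row with the three crowns along the dispenser's y; it stands 22 mm above the deck and is pressed straight down
- label_bundle_1: bystander: banded bundle of labels, 48 x 72 x 17 mm, left of the dispenser; origin under its centre
- tally_counter: bystander: round hand tally counter, 69 x 48 x 20 mm, right of the dispenser; origin under its centre
- stamp: bystander: wooden rubber stamp standing upright, 22 x 46 x 73 mm, right of the dispenser; origin under its centre

How it is judged (in metres and radians):
On the way, in this order (a step that is already met when the one before it is completed fails the run):
1. all three wheels stand at 4-7-2 (value of joint wheel_left between 2.4133 and 2.6133 rad and value of joint wheel_middle between 4.2982 and 4.4982 rad and value of joint wheel_right between 1.1566 and 1.3566 rad), for 0.3 s.
2. the load key is pressed fully down with the code set (all of step 1 and value of joint load_key above 0.0048 m), for 0.05 s.
At the end, for the whole second after the job is handed in: the left, middle and right wheels rest clicked in at 4, 7 and 2 (each within 0.1 rad, about 6 degrees), and the load key is up again (less than 1.2 mm down) after having been pressed at least 4.8 mm (all of step 1 and value of joint load_key below 0.0012 m and velocity of joint wheel_left between -0.1 and 0.1 rad/s and velocity of joint wheel_middle between -0.1 and 0.1 rad/s and velocity of joint wheel_right between -0.1 and 0.1 rad/s); the robot touches nothing.
It fails at once if the fingers press on the wheels or the housing (the load key apart) with more than 15 N (contact force between label_dispenser and the fingers above 15 N and value of joint load_key below 0.001 m).
It fails at once if the gripper's body or arm leans on the dispenser (contact force between label_dispenser and the arm above 15 N).
It fails at once if the load key is pressed down while the code is not yet right (value of joint load_key above 0.0048 m and not (value of joint wheel_left between 2.4133 and 2.6133 rad and value of joint wheel_middle between 4.2982 and 4.4982 rad and value of joint wheel_right between 1.1566 and 1.3566 rad)).
It fails at once if a bystander is moved by more than 15 mm (distance of any of label_bundle_1, tally_counter, stamp from where it was at the start of the episode above 0.015 m).
It also fails if it takes over 67 s, if anything falls off the work surface, if the arm or the gripper's body presses on something with over 40 N, if the wrist force passes 120 N, or if a joint passes its speed limit or range.

### The arm

A 6-joint arm with a two-finger parallel gripper is mounted at the origin on the work surface; the furniture and walls round the work are solid. World frame = base frame: x ahead of the robot, y to its left, z up, the work surface at z = 0. Lengths are in mm, angles in rad, forces in N, time in s.
With the tool pointing down it reaches from about 325 to 775 mm from the base axis. Payload 5.5 kg.
Tool frame: the origin (TCP) lies on the centre line of the jaws, within the pads' length; the fingertips stand 25 mm ahead of it and the grasp point (between the pads) lies 6 mm ahead of it; z points along the fingers, y is the line along which they close (so a half turn about z gives the same grasp; the last joint's range is limited). The gripper opens to 85 mm and grips with 20 to 120 N. Pads are 22 mm wide; open, the fingers measure 114 mm over their backs; the gripper's body (76 mm by 85 mm) begins 54 mm behind the grasp point. The pads swing forward as they close: fully open they stand 13 mm farther back than shut.
Start: joints at [-1.209, 0.091, 1.231, -0, 1.82, -0.057], TCP at [244, -548.161, 256.275] pointing down, gripper open.
Joint ranges: [-2.87, 2.87], [-0.86, 2.18], [0.17, 2.46], [-1.51, 4.65], [0.06, 2.69], [-2.65, 2.65]. Speed limits (rad/s): [2.57, 2.57, 3.01, 3.14, 3.14, 3.14].

### API

Orientations are given as a 3x3 rotation matrix whose columns are the frame's x, y, z axes.
In Python, from station import manip gives the robot as it stands.
- The arm moves only by the tool move_arm, never from a script. Its argument "steps" is a list of rows, each a list of 5 numbers: the shift along the tool's x, y, z in fractions of the full range, 1 being 0.75 m, then the turn about the tool's z in a scale on which 1.0 is pi rad, then the opening, from 0 (shut) to 1 (fully open). A call has exactly 10 rows; each row is the pose to reach, as a shift and turn from the pose commanded when the call began, along the tool's axes at that moment; what a row does not reach only later rows make up. A row lasts 1/10 s, in which the tool goes at most 50 mm and 8.59 degrees, less where a joint would pass 70% of its speed; a pose out of reach is approached as far as the arm can. A call with a gripper value outside its range is refused whole. The fingers move at their own pace and stop on an object; "force" is the grip in N (left out, the last holds). Time passes only in rows, so rows that repeat a pose let the fingers close, or fill a call up. It gives the time, the measured TCP pose, the force, the opening and the grip force at its end, in the units of the state.
- manip.sense(): the state, without advancing time (a new reading comes with each control period).
- manip.get_image(name): name is "scene" or "top" or "wrist"; returns a dict with "img" (480x640x3 uint8, red, green, blue), "fx", "fy", "cx", "cy" (pixels), "camera_from_world" (4x4, takes a point from world to camera coordinates). Camera axes: x right, y down, z forward; pixel columns grow to the right and rows downward; lengths in mm; the calibration is good to about 2 mm. The wrist camera is an equidistant fisheye: a pixel r from the principal point sees the ray r / f radians off the axis. A picture is of the moment at which its call begins. There is no depth.
- manip.job_done(): hands the job in; it is judged then, once.
The state is a dict: "time": time; "joint_pos": joint angles; "joint_velocities": joint speeds; "tau": joint torques, N m; "eef_pos": TCP position; "tool_rot": TCP orientation; "contact_force": force on the tool from outside, world axes, zero at the start; "torque": the same for the moment, N m; "grip_width": finger opening in mm; "grip_force": force on a finger pad.
Only numpy, scipy, OpenCV 4.12 (cv2) and the standard library are available. Lean on these libraries where they do the work, as an engineer would, in place of code of your own. Each camera call takes 0.05 s, during which the arm holds its last target. There are 200 camera calls.

## Working session

There is one attempt and no reset: what is moved stays moved. The work goes in short steps, Python scripts to look and compute and a tool call to move; the robot and the scene stay as the last step left them, time stands still between calls to the robot, and variables do not carry over. Pictures are saved under pics/ and viewed, at most 10 in all, crops included, and the job is handed in when it is done.

Besides the shell and the picture viewer there is one more tool, called after "Call:" by a JSON object that holds its "name" and its "arguments", one argument or row to a line. move_arm: Moves the arm, as the interface text tells. Its arguments: {"type":"object","properties":{"steps":{"type":"array"},"force":{"type":"number"}},"required":["steps"]}

```bash
mkdir -p pics; ls; python3 - <<'E'
from station import manip
import cv2,numpy as np
s=manip.sense();print({k:np.round(v,3).tolist() for k,v in s.items()})
for n in("scene","top"):
    d=manip.get_image(n);cv2.imwrite(f"pics/{n}0.png",d["img"][...,::-1]);print(n,d["fx"],d["fy"],d["cx"],d["cy"]);print(np.round(d["camera_from_world"],4).tolist())
E
```

```text
pics
{'time': 0.0, 'joint_pos': [-1.209, 0.092, 1.232, -0.0, 1.82, -0.057], 'joint_velocities': [0.002, 0.001, 0.001, 0.001, 0.002, 0.001], 'tau': [-0.003, -45.873, -41.803, -0.0, 0.012, 0.0], 'eef_pos': [243.889, -547.929, 255.136], 'tool_rot': [[0.914, 0.407, -0.001], [0.407, -0.914, 0.002], [0.0, -0.002, -1.0]], 'contact_force': [-0.038, 0.853, -0.377], 'torque': [0.022, 0.016, -0.044], 'grip_force': 0.0, 'grip_width': 85.45}
scene 604.9638870682849 604.9638870682849 307.7405084137811 243.0591157991615
[[-0.6139, -0.7892, 0.0171, 420.3787], [-0.5411, 0.405, -0.737, 345.9355], [0.5747, -0.4617, -0.6757, 873.4211], [0.0, 0.0, 0.0, 1.0]]
top 517.5112885300363 517.5112885300363 318.44676509691215 234.49608457365343
[[-0.0379, -0.9993, -0.0075, 99.3013], [-0.9758, 0.0386, -0.2152, 587.785], [0.2153, -0.0009, -0.9765, 816.7854], [0.0, 0.0, 0.0, 1.0]]
```

View pics/scene0.png

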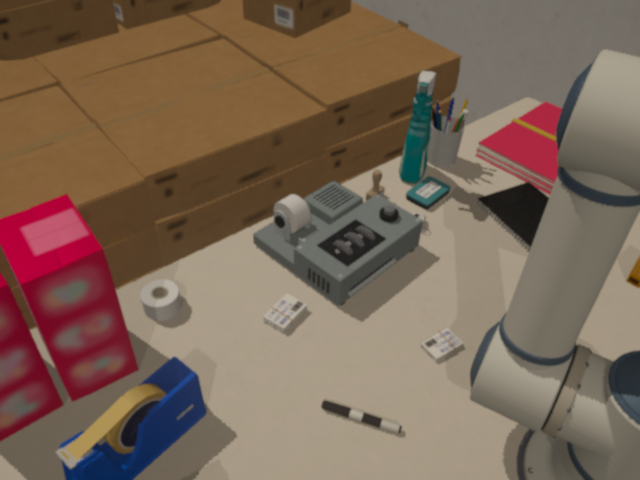

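View pics/top0.png

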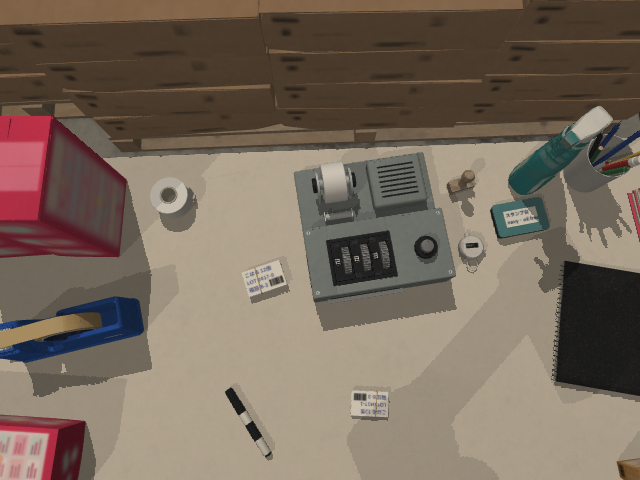

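The scene view shows the dispenser (wheels near (352,241), key (389,212)). The top view shows the wheels at about (347,260), (366,257) and (384,255), and the key at (426,246). Next I enlarge both for exact pixels.

```bash
cat > h.py <<'E'
import numpy as np,cv2
from station import manip
def ray(d,u,v):
    T=d["camera_from_world"];R=T[:3,:3];c=-R.T@T[:3,3]
    return c,R.T@np.array([(u-d["cx"])/d["fx"],(v-d["cy"])/d["fy"],1])
def onz(d,u,v,z):
    c,r=ray(d,u,v);return c+r*(z-c[2])/r[2]
def tri(d1,p1,d2,p2):
    c1,r1=ray(d1,*p1);c2,r2=ray(d2,*p2)
    s=np.linalg.lstsq(np.c_[r1,-r2],c2-c1,rcond=None)[0]
    a,b=c1+s[0]*r1,c2+s[1]*r2;return (a+b)/2,np.linalg.norm(a-b)
E
python3 - <<'E'
import cv2,numpy as np
a=cv2.imread("pics/top0.png")[220:310,300:460];b=cv2.imread("pics/scene0.png")[170:310,290:440]
a=cv2.resize(a,None,fx=5,fy=5,interpolation=cv2.INTER_CUBIC)
b=cv2.resize(b,None,fx=4,fy=4,interpolation=cv2.INTER_CUBIC)
for im,f,x0,y0 in((a,5,300,220),(b,4,290,170)):
    for i in range(0,im.shape[1],20*f):cv2.putText(im,str(x0+i//f),(i,10),0,.4,(0,0,255));im[:,i]=(0,0,255)
    for i in range(0,im.shape[0],20*f):cv2.putText(im,str(y0+i//f),(0,i+10),0,.4,(0,0,255));im[i]=(0,0,255)
cv2.imwrite("pics/a.png",a);cv2.imwrite("pics/b.png",b)
E
```

```text
(no output)
```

View pics/a.png

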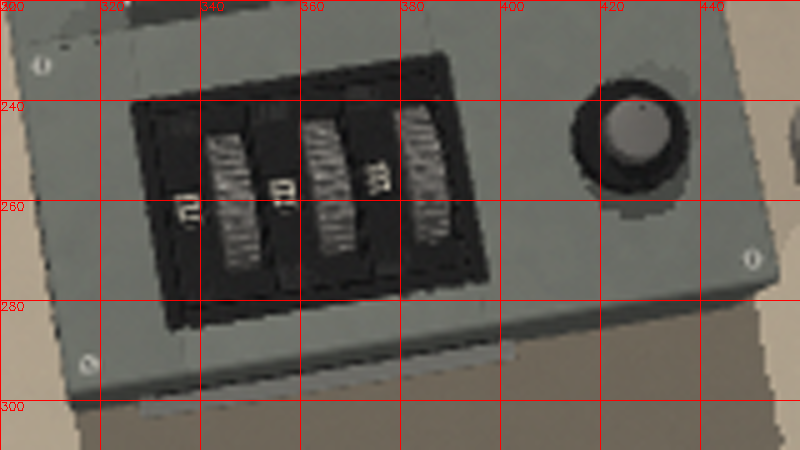

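View pics/b.png

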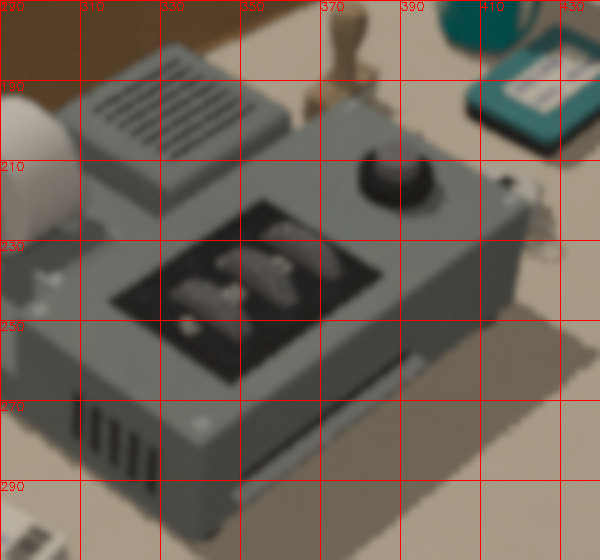

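```bash
cat > m.py <<'E'
from h import *
t=manip.get_image("top");s=manip.get_image("scene")
# triangulated: plate corners, key
for n,p,q in(("plateRL",(326.5,240.2),(317.5,245)),("plateRR",(389,231),(356,220)),("plateFR",(398,276.3),(386,239)),("plateFL",(334,285.5),(348,266)),("keytop",(427.6,245.5),(389,209))):
    P,e=tri(t,p,s,q);print(n,P.round(1),round(e,1))
pl=[onz(t,*p,75) for p in((326.5,240.2),(389,231),(397.5,276.3),(334,285.5))]
print(np.round(pl,1), np.mean(pl,0).round(1))
k=onz(t,427.6,245.5,96);print("key",k.round(1))
w=[onz(t,*p,84)[:2] for p in((347,260),(365.7,257),(385,254.5))];print("wheels",np.round(w,1))
sc=[onz(t,*p,74)[:2] for p in((308,233),(318,293),(450.3,271.8))];print("screws",np.round(sc,1))
for a,b in((pl[1],pl[0]),(pl[2],pl[3]),(k,w[0]),(sc[2],sc[1])):
    d=a[:2]-b[:2];print("yaw",np.degrees(np.arctan2(d[0],-d[1])).round(2),np.linalg.norm(d).round(1))
S=manip.sense();print(S["eef_pos"],S["time"])
E
python3 m.py
```

```text
plateRL [577.9  62.8  75. ] 1.7
plateRR [589.8 -43.   74.1] 1.6
plateFR [513.1 -52.1  74.4] 0.0
plateFL [501.4  53.6  75.1] 1.5
keytop [ 559.4 -101.2   93.1] 0.1
[[578.5  63.3  75. ]
 [590.2 -42.4  75. ]
 [513.1 -51.2  75. ]
 [502.   54.2  75. ]] [545.9   6.   75. ]
key [ 558.8 -100.6   96. ]
wheels [[ 5.421e+02  3.120e+01]
 [ 5.459e+02  2.000e-01]
 [ 5.488e+02 -3.180e+01]]
screws [[ 592.3   94. ]
 [ 490.8   80.9]
 [ 517.3 -139.1]]
yaw 6.29 106.4
yaw 6.03 106.0
yaw 7.25 132.8
yaw 6.88 221.6
[ 243.9488382  -548.01979138  255.56406693] 0.2
```

The plate triangulates to z≈74–75 (expected 74) and the key top to 93–96 (expected 96). Wheel spacing is 31–32 mm (expected 32) and the yaw is about 6.7°, so the measurements hold. I'll move over the bank with the tool y along the dispenser's +x.

The manual's scale: shifts go in shares of 0.75 m and turns go in shares of pi rad. Converting my numbers, 0.39 m is 0.52, 0.351 m is 0.468, -1.2 rad is -0.382.

Call:
{"name": "move_arm", "arguments": {
  "steps": [
    [0.052, -0.042, 0, -0.0382, 0],
    [0.104, -0.084, 0, -0.0764, 0],
    [0.156, -0.126, 0, -0.1146, 0],
    [0.208, -0.168, 0, -0.1528, 0],
    [0.26, -0.21, 0, -0.191, 0],
    [0.312, -0.252, 0, -0.2292, 0],
    [0.364, -0.294, 0, -0.2674, 0],
    [0.416, -0.336, 0, -0.3056, 0],
    [0.468, -0.378, 0, -0.3438, 0],
    [0.52, -0.42, 0, -0.382, 0]
  ],
  "force": 20
}}

```text
time: 1.2
eef_pos: [472.0, -100.9, 256.3]
tool_rot: [[-0.053, 0.999, 0.0], [0.999, 0.053, -0.0], [-0.0, 0.0, -1.0]]
contact_force: [1.3, -0.8, 0.1]
grip_width: 0.1
grip_force: 0.0
```

Converted, 0.107 m is 0.1427, 0.064 m is 0.0853, -0.064 rad is -0.0204.

Call:
{"name": "move_arm", "arguments": {
  "steps": [
    [0.04, 0.024, 0.0133, -0.0095, 0],
    [0.08, 0.048, 0.0267, -0.0204, 0],
    [0.12, 0.072, 0.04, -0.0204, 0],
    [0.1427, 0.0853, 0.04, -0.0204, 0],
    [0.1427, 0.0853, 0.04, -0.0204, 0],
    [0.1427, 0.0853, 0.04, -0.0204, 0],
    [0.1427, 0.0853, 0.04, -0.0204, 0],
    [0.1427, 0.0853, 0.04, -0.0204, 0],
    [0.1427, 0.0853, 0.04, -0.0204, 0],
    [0.1427, 0.0853, 0.04, -0.0204, 0]
  ]
}}

```text
time: 2.2
eef_pos: [530.3, 6.4, 226.5]
tool_rot: [[-0.111, 0.994, 0.0], [0.994, 0.111, -0.0], [-0.0, 0.0, -1.0]]
contact_force: [0.6, -0.1, 0.1]
grip_width: -0.1
grip_force: 0.0
```

```bash
python3 - <<'E'
from h import *
d=manip.get_image("wrist");cv2.imwrite("pics/w0.png",d["img"][...,::-1])
T=d["camera_from_world"];print(d["fx"],d["cx"],d["cy"],T[:3].round(3).tolist(),(-T[:3,:3].T@T[:3,3]).round(1))
E
```

```text
371.64829954431775 321.2480973884576 239.4384481428208 [[0.994, 0.11, -0.0, -528.117], [0.107, -0.96, 0.257, -76.872], [0.028, -0.256, -0.966, 335.973]] [523.7  70.3 344.3]
```

View pics/w0.png

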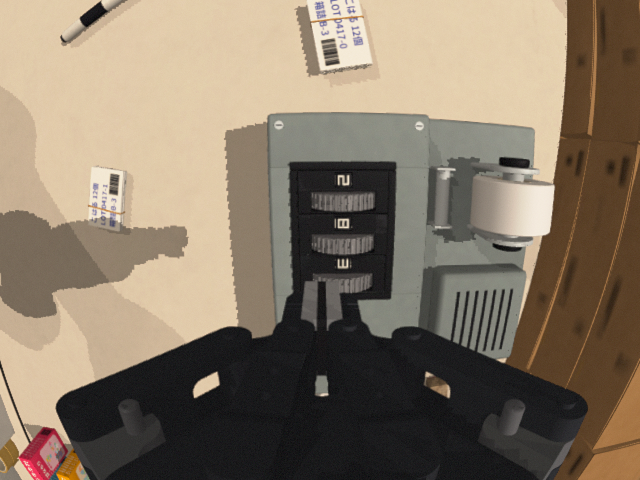

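The wrist view shows the three windows at (343,180), (343,223) and (343,263), with the wheel crowns below them. I'll rotate and enlarge the digits.

```bash
python3 - <<'E'
import cv2
a=cv2.imread("pics/w0.png")[160:300,290:400]
a=cv2.rotate(cv2.resize(a,None,fx=5,fy=5,interpolation=cv2.INTER_CUBIC),cv2.ROTATE_90_COUNTERCLOCKWISE)
cv2.imwrite("pics/w0c.png",a)
E
```

```text
(no output)
```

View pics/w0c.png

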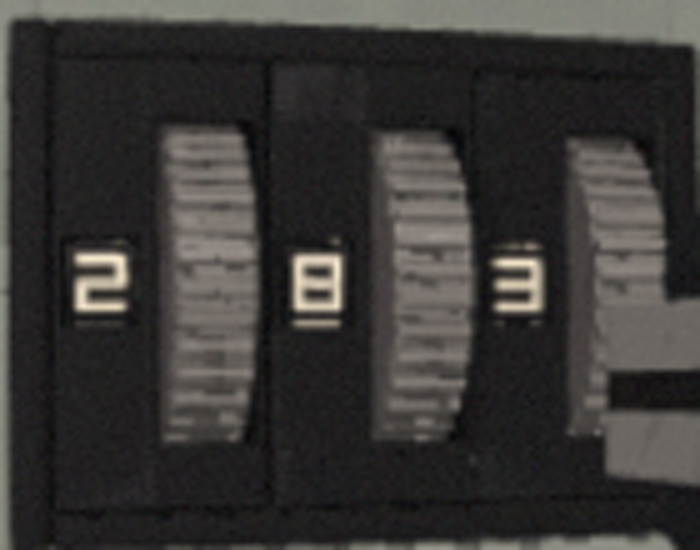

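The code reads 2-8-3, with each digit almost square. So the left wheel needs +2, the middle −1 and the right −1. I'll start with the middle wheel by hovering over its crown, tip shifted to the +x side.

Converted, 0.111 m is 0.148, 0.108 m is 0.144.

Call:
{"name": "move_arm", "arguments": {
  "steps": [
    [-0.004, 0.0107, 0.04, 0, 0],
    [-0.008, 0.0213, 0.08, 0, 0],
    [-0.0107, 0.028, 0.1133, 0, 0],
    [-0.0107, 0.028, 0.1333, 0, 0],
    [-0.0107, 0.028, 0.144, 0, 0],
    [-0.0107, 0.028, 0.148, 0, 0],
    [-0.0107, 0.028, 0.148, 0, 0],
    [-0.0107, 0.028, 0.148, 0, 0],
    [-0.0107, 0.028, 0.148, 0, 0],
    [-0.0107, 0.028, 0.148, 0, 0]
  ]
}}

```text
time: 3.25
eef_pos: [552.5, 1.4, 116.2]
tool_rot: [[-0.112, 0.994, 0.002], [0.994, 0.112, -0.0], [-0.0, 0.002, -1.0]]
contact_force: [-0.5, -0.1, -0.9]
grip_width: -0.1
grip_force: 0.0
```

```bash
python3 - <<'E'
from h import *
from scipy.spatial.transform import Rotation as Ro
d=manip.get_image("wrist");cv2.imwrite("pics/w1.png",d["img"][...,::-1])
S=manip.sense();print(S["eef_pos"],S["contact_force"],S["time"])
# fisheye ray of w0 middle wheel, on z=85 (pose of w0)
T=np.array([[0.994,0.11,0,-528.117],[0.107,-0.96,0.257,-76.872],[0.028,-0.256,-0.966,335.973]])
R=T[:,:3];c=-R.T@T[:,3]
for n,u,v,z in(("L",343,201,82),("M",343,243,82),("Lnum",343,180,75),("Mnum",343,223,75),("Rnum",343,263,75)):
    x,y=u-d["cx"],v-d["cy"];r=np.hypot(x,y);th=r/d["fx"]
    w=R.T@np.array([x/r*np.sin(th),y/r*np.sin(th),np.cos(th)]);print(n,(c+w*(z-c[2])/w[2]).round(1))
E
```

```text
[552.40440677   1.40030608 115.97430502] [ 1.49437716 -1.42003244 -0.00833732] 3.3
L [543.7  30.7  82. ]
M [ 5.475e+02 -1.000e-01  8.200e+01]
Lnum [542.3  45.1  75. ]
Mnum [546.2  13.3  75. ]
Rnum [550.2 -17.8  75. ]
```

View pics/w1.png

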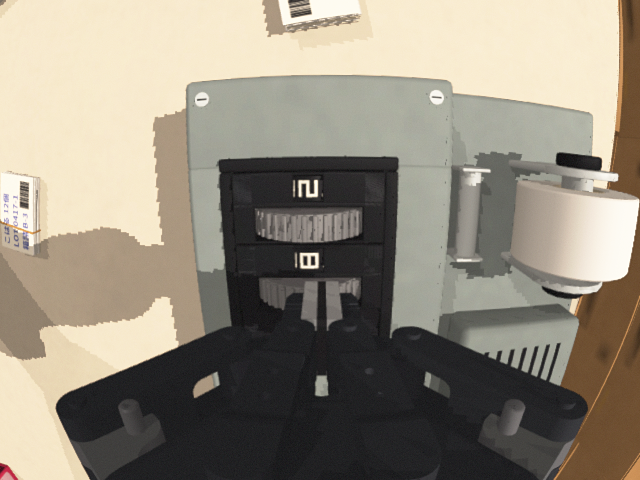

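The tip sits about 5 mm to the +x side of the middle crown, and window "8" stays visible at (309,261). Now I lower it to feel for contact.

Converted, 0.005 m is 0.0067, 0.0045 m is 0.006.

Call:
{"name": "move_arm", "arguments": {
  "steps": [
    [0, 0, 0.0013, 0, 0],
    [0, 0, 0.0027, 0, 0],
    [0, 0, 0.004, 0, 0],
    [0, 0, 0.0047, 0, 0],
    [0, 0, 0.0053, 0, 0],
    [0, 0, 0.006, 0, 0],
    [0, 0, 0.0067, 0, 0],
    [0, 0, 0.0067, 0, 0],
    [0, 0, 0.0067, 0, 0],
    [0, 0, 0.0067, 0, 0]
  ]
}}

```text
time: 4.3
eef_pos: [552.3, 1.3, 110.6]
tool_rot: [[-0.112, 0.994, 0.001], [0.994, 0.112, -0.0], [-0.0, 0.001, -1.0]]
contact_force: [0.3, 0.9, 5.0]
grip_width: -0.3
grip_force: 2.4
```

Converted, 0.0018 m is 0.0024, 0.001 m is 0.0013.

Call:
{"name": "move_arm", "arguments": {
  "steps": [
    [0, 0, 0.0007, 0, 0],
    [0, 0, 0.0013, 0, 0],
    [0, 0, 0.002, 0, 0],
    [0, 0, 0.0024, 0, 0],
    [0, 0, 0.0024, 0, 0],
    [0, 0, 0.0024, 0, 0],
    [0, 0, 0.0024, 0, 0],
    [0, 0, 0.0024, 0, 0],
    [0, 0, 0.0024, 0, 0],
    [0, 0, 0.0024, 0, 0]
  ]
}}

```text
time: 5.3
eef_pos: [552.5, 1.4, 109.2]
tool_rot: [[-0.112, 0.994, 0.001], [0.994, 0.112, -0.0], [-0.0, 0.001, -1.0]]
contact_force: [-0.4, 0.2, 6.7]
grip_width: -0.1
grip_force: 3.4
```

Converted, -0.0163 m is -0.0217, -0.001 m is -0.0013.

Call:
{"name": "move_arm", "arguments": {
  "steps": [
    [0, 0, 0.0012, 0, 0],
    [0, -0.0013, 0.0012, 0, 0],
    [0, -0.004, 0.0012, 0, 0],
    [0, -0.0067, 0.0012, 0, 0],
    [0, -0.0093, 0.0012, 0, 0],
    [0, -0.012, 0.0012, 0, 0],
    [0, -0.0147, 0.0012, 0, 0],
    [0, -0.0173, 0.0012, 0, 0],
    [0, -0.02, 0.0012, 0, 0],
    [0, -0.0217, 0.0012, 0, 0]
  ]
}}

```text
time: 6.3
eef_pos: [536.0, -0.6, 108.4]
tool_rot: [[-0.112, 0.994, 0.001], [0.994, 0.112, -0.0], [-0.0, 0.001, -1.0]]
contact_force: [-1.7, 0.1, 6.6]
grip_width: -0.1
grip_force: 3.6
```

```bash
cat > look.py <<'E'
from h import *
import sys
F=[]
for i in range(2):
    d=manip.get_image("wrist");S=manip.sense();F.append(S["contact_force"])
print(np.mean(F,0).round(1),S["eef_pos"].round(1),S["time"])
a=d["img"][150:340,180:420,::-1]
cv2.imwrite(f"pics/{sys.argv[1]}.png",cv2.rotate(cv2.resize(a,None,fx=3,fy=3,interpolation=cv2.INTER_CUBIC),cv2.ROTATE_90_COUNTERCLOCKWISE)[:600])
E
python3 look.py l1
```

```text
[-0.9 -0.6  7.4] [535.9  -0.6 108.3] 6.4
```

View pics/l1.png

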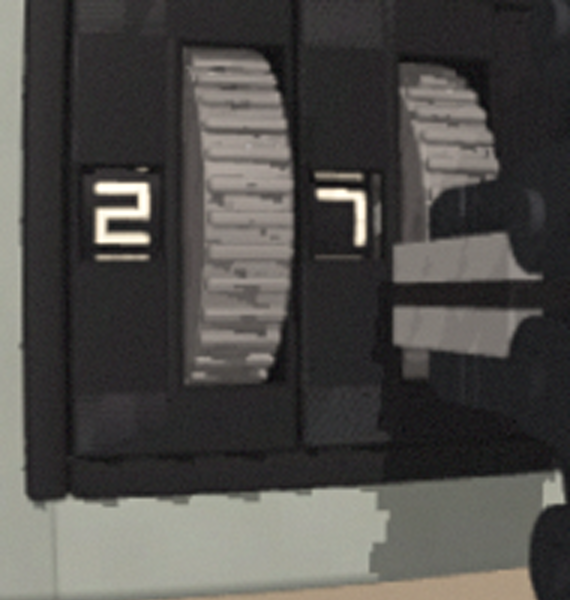

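The middle window now reads 7, nearly square and ready to spring in. I lift straight up and go to the right wheel, +x side.

Converted, -0.033 m is -0.044, -0.027 m is -0.036.

Call:
{"name": "move_arm", "arguments": {
  "steps": [
    [0, 0, -0.004, 0, 0],
    [0, 0, -0.0107, 0, 0],
    [0, 0, -0.016, 0, 0],
    [-0.0107, 0.0053, -0.016, 0, 0],
    [-0.024, 0.012, -0.016, 0, 0],
    [-0.036, 0.0187, -0.016, 0, 0],
    [-0.044, 0.0229, -0.016, 0, 0],
    [-0.044, 0.0229, -0.0107, 0, 0],
    [-0.044, 0.0229, -0.0073, 0, 0],
    [-0.044, 0.0229, -0.0073, 0, 0]
  ]
}}

```text
time: 7.4
eef_pos: [556.2, -31.1, 112.1]
tool_rot: [[-0.112, 0.994, -0.002], [0.994, 0.112, 0.0], [0.001, -0.002, -1.0]]
contact_force: [-0.2, -0.1, 0.2]
grip_width: 0.1
grip_force: 0.0
```

Converted, 0.0025 m is 0.0033, 0.002 m is 0.0027.

Call:
{"name": "move_arm", "arguments": {
  "steps": [
    [0, 0, 0.0007, 0, 0],
    [0, 0, 0.0013, 0, 0],
    [0, 0, 0.002, 0, 0],
    [0, 0, 0.0027, 0, 0],
    [0, 0, 0.0033, 0, 0],
    [0, 0, 0.0033, 0, 0],
    [0, 0, 0.0033, 0, 0],
    [0, 0, 0.0033, 0, 0],
    [0, 0, 0.0033, 0, 0],
    [0, 0, 0.0033, 0, 0]
  ]
}}

```text
time: 8.4
eef_pos: [556.8, -31.3, 110.6]
tool_rot: [[-0.112, 0.994, 0.0], [0.994, 0.112, 0.0], [0.0, 0.0, -1.0]]
contact_force: [-0.0, 0.8, 0.2]
grip_width: -0.0
grip_force: 0.0
```

Converted, 0.0025 m is 0.0033, 0.002 m is 0.0027.

Call:
{"name": "move_arm", "arguments": {
  "steps": [
    [0, 0, 0.0007, 0, 0],
    [0, 0, 0.0013, 0, 0],
    [0, 0, 0.002, 0, 0],
    [0, 0, 0.0027, 0, 0],
    [0, 0, 0.0033, 0, 0],
    [0, 0, 0.0033, 0, 0],
    [0, 0, 0.0033, 0, 0],
    [0, 0, 0.0033, 0, 0],
    [0, 0, 0.0033, 0, 0],
    [0, 0, 0.0033, 0, 0]
  ]
}}

```text
time: 9.4
eef_pos: [556.8, -31.3, 108.2]
tool_rot: [[-0.112, 0.994, 0.0], [0.994, 0.112, -0.0], [-0.0, 0.0, -1.0]]
contact_force: [0.2, -0.1, 5.0]
grip_width: 0.3
grip_force: 2.2
```

Converted, 0.0025 m is 0.0033, 0.002 m is 0.0027.

Call:
{"name": "move_arm", "arguments": {
  "steps": [
    [0, 0, 0.0013, 0, 0],
    [0, 0, 0.0027, 0, 0],
    [0, 0, 0.0033, 0, 0],
    [0, 0, 0.0033, 0, 0],
    [0, 0, 0.0033, 0, 0],
    [0, 0, 0.0033, 0, 0],
    [0, 0, 0.0033, 0, 0],
    [0, 0, 0.0033, 0, 0],
    [0, 0, 0.0033, 0, 0],
    [0, 0, 0.0033, 0, 0]
  ]
}}

```text
time: 10.4
eef_pos: [557.2, -31.3, 106.4]
tool_rot: [[-0.112, 0.994, 0.002], [0.994, 0.112, -0.0], [-0.0, 0.002, -1.0]]
contact_force: [-0.6, 0.7, 6.8]
grip_width: -0.1
grip_force: 3.5
```

Converted, -0.0163 m is -0.0217, -0.015 m is -0.02.

Call:
{"name": "move_arm", "arguments": {
  "steps": [
    [0, 0, 0.0008, 0, 0],
    [0, -0.0013, 0.0008, 0, 0],
    [0, -0.004, 0.0008, 0, 0],
    [0, -0.0067, 0.0008, 0, 0],
    [0, -0.0093, 0.0008, 0, 0],
    [0, -0.012, 0.0008, 0, 0],
    [0, -0.0147, 0.0008, 0, 0],
    [0, -0.0173, 0.0008, 0, 0],
    [0, -0.02, 0.0008, 0, 0],
    [0, -0.0217, 0.0008, 0, 0]
  ]
}}

```text
time: 11.4
eef_pos: [540.7, -33.3, 105.8]
tool_rot: [[-0.112, 0.994, 0.001], [0.994, 0.112, -0.0], [-0.0, 0.001, -1.0]]
contact_force: [-1.1, -0.5, 7.3]
grip_width: -0.2
grip_force: 3.6
```

The force pattern matches the middle wheel's. Next I lift over to the left wheel on its −x side and take a picture of the other two windows on the way.

Converted, 0.064 m is 0.0853, -0.008 m is -0.0107.

Call:
{"name": "move_arm", "arguments": {
  "steps": [
    [0, 0, -0.0053, 0, 0],
    [0, 0, -0.0133, 0, 0],
    [0, 0, -0.0213, 0, 0],
    [0.016, 0.0013, -0.0213, 0, 0],
    [0.0373, 0.0027, -0.0213, 0, 0],
    [0.0587, 0.0037, -0.0213, 0, 0],
    [0.0773, 0.0037, -0.0213, 0, 0],
    [0.0853, 0.0037, -0.0213, 0, 0],
    [0.0853, 0.0037, -0.0147, 0, 0],
    [0.0853, 0.0037, -0.0107, 0, 0]
  ]
}}

```text
time: 12.4
eef_pos: [536.0, 30.9, 112.3]
tool_rot: [[-0.112, 0.994, -0.0], [0.994, 0.112, -0.0], [-0.0, -0.0, -1.0]]
contact_force: [0.2, -0.9, -0.0]
grip_width: 0.2
grip_force: 0.2
```

Converted, 0.0025 m is 0.0033, 0.002 m is 0.0027.

Call:
{"name": "move_arm", "arguments": {
  "steps": [
    [0, 0, 0.0007, 0, 0],
    [0, 0, 0.0013, 0, 0],
    [0, 0, 0.002, 0, 0],
    [0, 0, 0.0027, 0, 0],
    [0, 0, 0.0033, 0, 0],
    [0, 0, 0.0033, 0, 0],
    [0, 0, 0.0033, 0, 0],
    [0, 0, 0.0033, 0, 0],
    [0, 0, 0.0033, 0, 0],
    [0, 0, 0.0033, 0, 0]
  ]
}}

```text
time: 13.4
eef_pos: [536.3, 30.6, 110.6]
tool_rot: [[-0.112, 0.994, 0.0], [0.994, 0.112, -0.0], [-0.0, 0.0, -1.0]]
contact_force: [-0.7, 1.2, 4.2]
grip_width: -0.1
grip_force: 2.5
```

Converted, 0.0025 m is 0.0033, 0.002 m is 0.0027.

Call:
{"name": "move_arm", "arguments": {
  "steps": [
    [0, 0, 0.0013, 0, 0],
    [0, 0, 0.0027, 0, 0],
    [0, 0, 0.0033, 0, 0],
    [0, 0, 0.0033, 0, 0],
    [0, 0, 0.0033, 0, 0],
    [0, 0, 0.0033, 0, 0],
    [0, 0, 0.0033, 0, 0],
    [0, 0, 0.0033, 0, 0],
    [0, 0, 0.0033, 0, 0],
    [0, 0, 0.0033, 0, 0]
  ]
}}

```text
time: 14.4
eef_pos: [536.5, 30.6, 108.8]
tool_rot: [[-0.112, 0.994, 0.001], [0.994, 0.112, -0.0], [-0.0, 0.001, -1.0]]
contact_force: [-0.2, -0.2, 8.0]
grip_width: -0.3
grip_force: 3.8
```

Converted, 0.0163 m is 0.0217, 0.001 m is 0.0013.

Call:
{"name": "move_arm", "arguments": {
  "steps": [
    [0, 0, 0.0004, 0, 0],
    [0, 0.0013, 0.0004, 0, 0],
    [0, 0.004, 0.0004, 0, 0],
    [0, 0.0067, 0.0004, 0, 0],
    [0, 0.0093, 0.0004, 0, 0],
    [0, 0.012, 0.0004, 0, 0],
    [0, 0.0147, 0.0004, 0, 0],
    [0, 0.0173, 0.0004, 0, 0],
    [0, 0.02, 0.0004, 0, 0],
    [0, 0.0217, 0.0004, 0, 0]
  ]
}}

```text
time: 15.4
eef_pos: [553.2, 32.6, 108.7]
tool_rot: [[-0.112, 0.994, 0.002], [0.994, 0.112, 0.0], [-0.0, 0.002, -1.0]]
contact_force: [1.4, 1.2, 6.4]
grip_width: 0.1
grip_force: 3.7
```

Converted, -0.0163 m is -0.0217, -0.009 m is -0.012.

Call:
{"name": "move_arm", "arguments": {
  "steps": [
    [0, 0, 0, 0, 0],
    [0, 0, -0.0053, 0, 0],
    [0, 0, -0.012, 0, 0],
    [0, -0.0107, -0.012, 0, 0],
    [0, -0.0217, -0.012, 0, 0],
    [0, -0.0217, -0.008, 0, 0],
    [0, -0.0217, -0.0053, 0, 0],
    [0, -0.0217, -0.0033, 0, 0],
    [0, -0.0217, -0.0013, 0, 0],
    [0, -0.0217, 0, 0, 0]
  ]
}}

```text
time: 16.4
eef_pos: [536.9, 30.8, 108.9]
tool_rot: [[-0.112, 0.994, 0.002], [0.994, 0.112, 0.0], [-0.0, 0.002, -1.0]]
contact_force: [-0.8, 0.1, 6.5]
grip_width: 0.3
grip_force: 3.8
```

Converted, 0.0163 m is 0.0217, 0.015 m is 0.02.

Call:
{"name": "move_arm", "arguments": {
  "steps": [
    [0, 0, 0.0004, 0, 0],
    [0, 0.0013, 0.0004, 0, 0],
    [0, 0.004, 0.0004, 0, 0],
    [0, 0.0067, 0.0004, 0, 0],
    [0, 0.0093, 0.0004, 0, 0],
    [0, 0.012, 0.0004, 0, 0],
    [0, 0.0147, 0.0004, 0, 0],
    [0, 0.0173, 0.0004, 0, 0],
    [0, 0.02, 0.0004, 0, 0],
    [0, 0.0217, 0.0004, 0, 0]
  ]
}}

```text
time: 17.4
eef_pos: [553.7, 32.8, 109.0]
tool_rot: [[-0.112, 0.994, 0.004], [0.994, 0.112, 0.0], [-0.0, 0.004, -1.0]]
contact_force: [1.1, 0.2, 7.0]
grip_width: 0.0
grip_force: 3.4
```

Converted, -0.134 m is -0.1787, -0.004 m is -0.0053.

Call:
{"name": "move_arm", "arguments": {
  "steps": [
    [0, 0, -0.0053, 0, 0],
    [0, 0, -0.016, 0, 0],
    [0, 0, -0.0333, 0, 0],
    [-0.02, 0, -0.0547, 0, 0],
    [-0.06, -0.004, -0.0547, 0, 0],
    [-0.1, -0.0067, -0.0547, 0, 0],
    [-0.14, -0.0107, -0.0547, 0, 0],
    [-0.1667, -0.0131, -0.0547, 0, 0],
    [-0.1787, -0.0131, -0.0547, 0, 0],
    [-0.1787, -0.0131, -0.0547, 0, 0]
  ]
}}

```text
time: 18.4
eef_pos: [557.7, -103.2, 149.1]
tool_rot: [[-0.11, 0.994, 0.001], [0.994, 0.11, -0.0], [-0.0, 0.001, -1.0]]
contact_force: [0.7, 1.0, -0.4]
grip_width: 0.0
grip_force: 0.0
```

```bash
python3 - <<'E'
from h import *
d=manip.get_image("wrist");S=manip.sense();print(S["eef_pos"].round(1),S["contact_force"].round(1))
T=d["camera_from_world"]
def px(P):
    p=T[:3,:3]@P+T[:3,3];r=np.hypot(p[0],p[1]);th=np.arctan2(r,p[2]);return d["cx"]+d["fx"]*th*p[0]/r,d["cy"]+d["fx"]*th*p[1]/r
P=[px(np.array([547+.117*0,-.3,75.])+q) for q in(np.array([-5.5,47.3,0]),np.array([-1.8,15.4,0]),np.array([1.9,-16.4,0]))]
print(np.round(P));c=np.mean(P,0)
u,v=int(P[1][0]),int(P[1][1])
a=d["img"][max(0,v-75):v+75,u-60:u+60,::-1]
cv2.imwrite("pics/l2.png",cv2.rotate(cv2.resize(a,None,fx=5,fy=5,interpolation=cv2.INTER_CUBIC),cv2.ROTATE_90_COUNTERCLOCKWISE))
E
```

```text
[ 557.7 -102.1  149. ] [ 0.4  0.  -0.6]
[[321. -15.]
 [321.  39.]
 [322.  99.]]
```

View pics/l2.png

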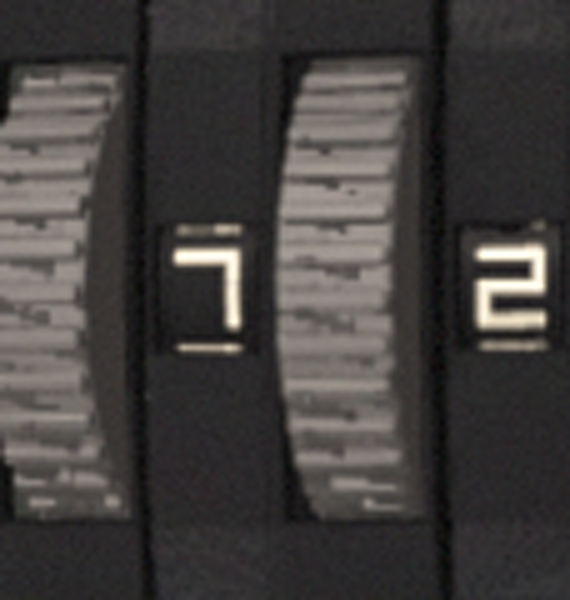

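The middle reads 7 and the right 2, both square. The left window is out of view, so I raise the tool to see all three in the last picture.

Converted, -0.09 m is -0.12, -0.08 m is -0.1067.

Call:
{"name": "move_arm", "arguments": {
  "steps": [
    [0, 0, -0.0267, 0, 0],
    [0, 0, -0.0533, 0, 0],
    [0, 0, -0.08, 0, 0],
    [0, 0, -0.1067, 0, 0],
    [0, 0, -0.12, 0, 0],
    [0, 0, -0.12, 0, 0],
    [0, 0, -0.12, 0, 0],
    [0, 0, -0.12, 0, 0],
    [0, 0, -0.12, 0, 0],
    [0, 0, -0.12, 0, 0]
  ]
}}

```text
time: 19.45
eef_pos: [557.4, -101.6, 237.5]
tool_rot: [[-0.112, 0.994, -0.001], [0.994, 0.112, 0.0], [0.001, -0.001, -1.0]]
contact_force: [-0.3, 1.3, -0.1]
grip_width: -0.1
grip_force: 0.0
```

```bash
python3 - <<'E'
from h import *
d=manip.get_image("wrist");S=manip.sense();print(S["eef_pos"].round(1))
T=d["camera_from_world"]
def px(P):
    p=T[:3,:3]@np.array(P)+T[:3,3];r=np.hypot(p[0],p[1]);th=np.arctan2(r,p[2]);return d["cx"]+d["fx"]*th*p[0]/r,d["cy"]+d["fx"]*th*p[1]/r
L=px([541.5,47,75]);print(L,px([558.9,-101.2,96]),px([548.9,-16.7,75]))
u,v=map(int,L);v0=max(0,v-25)
a=d["img"][v0:v0+130,u-35:u+45,::-1]
a=cv2.rotate(cv2.resize(a,None,fx=6,fy=6,interpolation=cv2.INTER_CUBIC),cv2.ROTATE_90_COUNTERCLOCKWISE)
cv2.imwrite("pics/l3.png",a[:600]); print(a.shape)
E
```

```text
[ 557.4 -101.7  237.7]
(np.float64(322.13205450117084), np.float64(33.17458593298039)) (np.float64(323.24361922434684), np.float64(232.82677943747774)) (np.float64(322.5068943055314), np.float64(114.96237933787563))
(480, 780, 3)
```

View pics/l3.png

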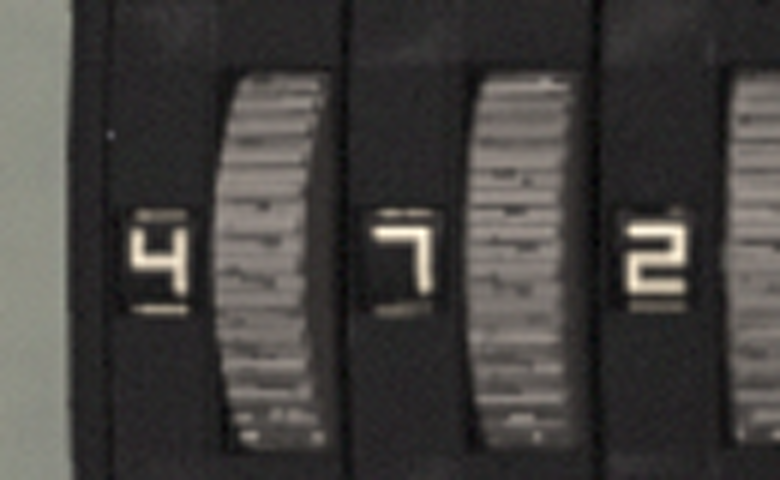

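The windows read 4-7-2, all square. I descend to just above the load key, then press it.

Converted, 0.112 m is 0.1493, 0.107 m is 0.1427.

Call:
{"name": "move_arm", "arguments": {
  "steps": [
    [0, 0.0013, 0.0333, 0, 0],
    [0, 0.0013, 0.0667, 0, 0],
    [0, 0.0013, 0.1, 0, 0],
    [0, 0.0013, 0.1267, 0, 0],
    [0, 0.0013, 0.1427, 0, 0],
    [0, 0.0013, 0.1493, 0, 0],
    [0, 0.0013, 0.1493, 0, 0],
    [0, 0.0013, 0.1493, 0, 0],
    [0, 0.0013, 0.1493, 0, 0],
    [0, 0.0013, 0.1493, 0, 0]
  ]
}}

```text
time: 20.5
eef_pos: [559.1, -101.6, 127.5]
tool_rot: [[-0.112, 0.994, 0.002], [0.994, 0.112, -0.0], [-0.001, 0.002, -1.0]]
contact_force: [-0.1, 0.4, 0.2]
grip_width: -0.2
grip_force: 0.0
```

Converted, 0.0105 m is 0.014, 0.002 m is 0.0027.

Call:
{"name": "move_arm", "arguments": {
  "steps": [
    [0, 0, 0.0027, 0, 0],
    [0, 0, 0.0053, 0, 0],
    [0, 0, 0.008, 0, 0],
    [0, 0, 0.0107, 0, 0],
    [0, 0, 0.0127, 0, 0],
    [0, 0, 0.014, 0, 0],
    [0, 0, 0.014, 0, 0],
    [0, 0, 0.014, 0, 0],
    [0, 0, 0.014, 0, 0],
    [0, 0, 0.014, 0, 0]
  ]
}}

```text
time: 21.5
eef_pos: [558.6, -101.6, 116.0]
tool_rot: [[-0.112, 0.994, 0.0], [0.994, 0.112, -0.0], [-0.0, 0.0, -1.0]]
contact_force: [-1.1, -0.0, 5.0]
grip_width: 0.1
grip_force: 2.1
```

Converted, 0.002 m is 0.0027, 0.0015 m is 0.002.

Call:
{"name": "move_arm", "arguments": {
  "steps": [
    [0, 0, 0.0007, 0, 0],
    [0, 0, 0.0013, 0, 0],
    [0, 0, 0.002, 0, 0],
    [0, 0, 0.0027, 0, 0],
    [0, 0, 0.0027, 0, 0],
    [0, 0, 0.0027, 0, 0],
    [0, 0, 0.0027, 0, 0],
    [0, 0, 0.0027, 0, 0],
    [0, 0, 0.0027, 0, 0],
    [0, 0, 0.0027, 0, 0]
  ]
}}

```text
time: 22.5
eef_pos: [558.7, -101.6, 115.0]
tool_rot: [[-0.112, 0.994, 0.001], [0.994, 0.112, -0.0], [-0.0, 0.001, -1.0]]
contact_force: [-2.9, 0.4, 8.2]
grip_width: -0.2
grip_force: 4.5
```

Converted, 0.0015 m is 0.002, 0.001 m is 0.0013.

Call:
{"name": "move_arm", "arguments": {
  "steps": [
    [0, 0, 0.0007, 0, 0],
    [0, 0, 0.0013, 0, 0],
    [0, 0, 0.002, 0, 0],
    [0, 0, 0.002, 0, 0],
    [0, 0, 0.002, 0, 0],
    [0, 0, 0.002, 0, 0],
    [0, 0, 0.002, 0, 0],
    [0, 0, 0.002, 0, 0],
    [0, 0, 0.002, 0, 0],
    [0, 0, 0.002, 0, 0]
  ]
}}

```text
time: 23.5
eef_pos: [558.7, -101.5, 114.9]
tool_rot: [[-0.112, 0.994, 0.001], [0.994, 0.112, -0.0], [-0.001, 0.001, -1.0]]
contact_force: [-7.4, 1.4, 15.4]
grip_width: 0.0
grip_force: 7.3
```

Converted, -0.06 m is -0.08, -0.05 m is -0.0667.

Call:
{"name": "move_arm", "arguments": {
  "steps": [
    [0, 0, -0.004, 0, 0],
    [0, 0, -0.008, 0, 0],
    [0, 0, -0.0133, 0, 0],
    [0, 0, -0.0267, 0, 0],
    [0, 0, -0.0467, 0, 0],
    [0, 0, -0.0667, 0, 0],
    [0, 0, -0.08, 0, 0],
    [0, 0, -0.08, 0, 0],
    [0, 0, -0.08, 0, 0],
    [0, 0, -0.08, 0, 0]
  ]
}}

```text
time: 24.5
eef_pos: [558.3, -101.5, 171.5]
tool_rot: [[-0.112, 0.994, -0.001], [0.994, 0.112, 0.0], [0.0, -0.001, -1.0]]
contact_force: [0.8, -0.1, -0.1]
grip_width: 0.1
grip_force: 0.0
```

The key hit its hard stop: the TCP stayed at 114.9 mm while the force rose. The tool is now clear of everything, so I hand in.

```bash
python3 -c "
from station import manip
print(manip.job_done())"
```

```text
the job is handed in; nothing more can be done
None
```

I set the wheels to 4-7-2 (checked in the wrist camera before pressing), pressed the load key to its stop and released it, and handed the job in at about 24.5 s; no verdict came back.

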